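# Close the carton of ashtrays and slide it to its place

## Task

Close the open carton of yellow ashtrays: first fold its two short flaps down flat, and only then its two long flaps down flat over them. Then slide the closed carton along the counter, keeping it upright, until it sits centred in the blue taped outline and square with it, all four flaps still shut. Leave the abacus, the drink can, the tumbler and the loose stack of ashtrays where they are.

Things in the scene. Friction and masses are not known exactly. Their poses are not given: they have to be found in the camera images.
- carton: loose open-topped carton of ashtrays, about 0.8 kg, 160 mm long (its x) by 130 mm wide (its y), walls 80 mm high, 87 mm overall when shut. Origin: centre of its underside. Short flaps hinge on its top edges at x = -80 and +80 mm, long flaps at y = -65 and +65 mm; flaps stay at any angle where they are left. Too wide to grip: push it by its sides. The ashtrays inside stand well below the rim
- short_near (a joint): angle (rad) of the short cardboard flap hinged on the carton's -x top edge (the side facing the robot), 122 mm wide along the hinge, 63 mm from hinge to free edge, 3 mm thick: 0 = shut flat over the box, 1.57 = standing upright, more = leaning outwards (stop at 2.4). The hinge is 81.5 mm above the counter
- short_far (a joint): the same for the short flap hinged on the carton's +x top edge
- long_left (a joint): angle (rad) of the long cardboard flap hinged on the carton's +y top edge, 156 mm wide along the hinge, 63 mm from hinge to free edge, 3 mm thick: 0 = shut flat on top of the short flaps, 1.57 = standing upright, more = leaning outwards (stop at 2.4). The hinge is 85 mm above the counter
- long_right (a joint): the same for the long flap hinged on the carton's -y top edge
- short_near_edge (a point): middle of the free edge of flap short_near, half way through its thickness
- short_far_edge (a point): middle of the free edge of flap short_far
- long_left_edge (a point): middle of the free edge of flap long_left
- long_right_edge (a point): middle of the free edge of flap long_right
- outline: rectangle of 15 mm wide blue tape stuck flat on the counter (no thickness to speak of), the place for the closed carton: 200 mm (its x) by 170 mm (its y) inside the tape. Origin: its centre at counter height. The carton belongs with its long side along the outline's long side, either way round
- abacus: bystander: wooden abacus lying flat, 72 x 200 x 20 mm, long side along its y, origin at the centre of its underside
- can: bystander: drink can, 66 mm in diameter, 122 mm high, origin at the centre of its underside
- tumbler: bystander: glass tumbler, 68 mm across the rim, 100 mm high, origin at the centre of its underside
- ashtrays: bystander: stack of four yellow ashtrays, 68 mm in diameter, 53 mm high, origin at the centre of its underside

How it is judged:
By the outcome, as a careful person would: the job done as asked, in the order asked, and still so for the second after the job is handed in, with the robot touching nothing.
It also fails if it takes over 67 s, if anything falls off the work surface, if the arm or the gripper's body presses on something with over 40 N, if the wrist force passes 120 N, or if a joint passes its speed limit or range.

## Robot

A 7-joint arm with a two-finger parallel gripper is mounted at the origin on the work surface. World frame = base frame: x ahead of the robot, y to its left, z up, the work surface at z = 0. Lengths are in mm, angles in rad, forces in N, time in s.
With the tool pointing down it reaches from about 425 to 875 mm from the base axis. Payload 4.7 kg.
Tool frame: the origin (TCP) lies midway between the tips of the shut fingers; the grasp point (between the pads) lies 19 mm behind it (ctrl.grip_depth is the distance from the TCP to the grasp point, in mm); z points along the fingers, y is the line along which they close (so a half turn about z gives the same grasp; the last joint's range is limited). The gripper opens to 87 mm and grips with 3 to 60 N. Pads are 19 mm wide; open, the fingers measure 117 mm over their backs; the gripper's body (75 mm by 190 mm) begins 51 mm behind the grasp point.
Start: joints at [-1.303, 0.321, -0.07, 1.45, 0.023, 1.371, -0.057], TCP at [163.231, 629.191, 222.587] pointing down, gripper open.
Joint ranges: [-2.86, 2.86], [-0.3, 2.09], [-1.38, 1.24], [0.06, 2.45], [-1.56, 4.7], [0.09, 2.05], [-2.69, 2.69]. Speed limits (rad/s): [2.57, 2.57, 3.14, 3.14, 3.14, 3.14, 3.14].

## Interface

Orientations are given as a unit quaternion [w, x, y, z].
In Python, from bench import status, cams, ctrl gives the robot as it stands.
- The arm moves only by the tool play_rows, never from a script. Its argument "commands" is a list of rows, each a list of 6 numbers: the shift along the world's x, y, z each as a share of 12 cm, from -1 to 1, then the turn, a rotation vector about the world's x, y, z each as a share of 2 pi rad, from -1 to 1. In form: [[x, y, z, wx, wy, wz], ...]. A call has exactly 8 rows; each row is the pose to reach, as a shift and turn from the pose commanded when the call began, turning the shorter way round; what a row does not reach only later rows make up. A row lasts 1/12 s, in which the tool goes at most 41.7 mm and 7.16 degrees, less where a joint would pass 70% of its speed; a pose out of reach is approached as far as the arm can. A call with a number of a shift or a turn outside -1 to 1 is refused whole. A call with a gripper value outside its range is refused whole. "hand" is the closure, from 0 (fully open) to 1 (shut), set as the call begins (left out, the last holds). The fingers move at their own pace and stop on an object; "force" is the grip in N (left out, the last holds). Time passes only in rows, so rows that repeat a pose let the fingers close, or fill a call up. It gives the time, the measured TCP pose, the force, the opening and the grip force at its end, in the units of the state.
- status.observe(): the state, without advancing time (a new reading comes with each control period).
- cams.capture(name): name is "scene" or "top" or "wrist"; returns a dict with "img" (480x640x3 uint8, red, green, blue), "mtx" (3x3 intrinsics, pixels), "k1" (the pictures are not rectified: a ray, as slopes to the right and down, at radius r is drawn at 1 + k1 r^2 times it, then the intrinsics apply), "world_from_camera" (4x4, takes a point from camera to world coordinates). Camera axes: x right, y down, z forward; pixel columns grow to the right and rows downward; lengths in mm; the calibration is good to about 2 mm. A picture is of the moment at which its call begins. There is no depth.
- ctrl.close_job(): hands the job in; it is judged then, once.
The state is a dict: "time_s": time; "joint_pos": joint angles; "qd": joint speeds; "joint_torque": joint torques, N m; "tcp_pos": TCP position; "orientation": TCP orientation; "contact_force": force on the tool from outside, world axes, zero at the start; "moment": the same for the moment, N m; "width": finger opening in mm; "gripper_force": force on a finger pad.
Only numpy, scipy, OpenCV 4.12 (cv2) and the standard library are available. Lean on these libraries where they do the work, as an engineer would, in place of code of your own. Each camera call takes 0.05 s, during which the arm holds its last target. There are 200 camera calls.

## Working session

There is one attempt and no reset: what is moved stays moved. The work goes in short steps, Python scripts to look and compute and a tool call to move; the robot and the scene stay as the last step left them, time stands still between calls to the robot, and variables do not carry over. Pictures are saved under pics/ and viewed, at most 11 in all, crops included, and the job is handed in when it is done.

Besides the shell and the picture viewer there is one more tool, called after ">>>" in YAML: its name, and indented under it one key for each argument. play_rows: Moves the arm, as the interface text tells. Shift numbers are shares of 12 cm and turn numbers shares of 2 pi rad, none past 1 either way. Its arguments: {"type":"object","properties":{"commands":{"type":"array"},"hand":{"type":"number"},"force":{"type":"number"}},"required":["commands"]}

```bash
mkdir -p pics; cat > h.py <<'E'
import numpy as np,cv2
from bench import status,cams,ctrl
def cap(n,save=None):
    c=cams.capture(n)
    if save: cv2.imwrite('pics/'+save,c['img'][...,::-1])
    return c
def ray(c,px):
    K=np.array(c['mtx']);u=np.atleast_2d(np.array(px,float))
    d=cv2.undistortPoints(u.reshape(-1,1,2),K,np.array([c['k1'],0,0,0.])).reshape(-1,2)
    # k1: draws at 1+k1 r^2 = OpenCV model
    T=np.array(c['world_from_camera']);r=np.c_[d,np.ones(len(d))]@T[:3,:3].T
    return T[:3,3],r
def plane(c,px,z):
    o,r=ray(c,px);return o+r*((z-o[2])/r[:,2])[:,None]
def proj(c,P):
    T=np.linalg.inv(np.array(c['world_from_camera']));P=np.atleast_2d(np.array(P,float))
    return cv2.projectPoints(P,cv2.Rodrigues(T[:3,:3])[0],T[:3,3],np.array(c['mtx']),np.array([c['k1'],0,0,0.]))[0].reshape(-1,2)
def tri(c1,p1,c2,p2):
    o1,r1=ray(c1,p1);o2,r2=ray(c2,p2);r1=r1[0];r2=r2[0]
    s=np.linalg.lstsq(np.c_[r1,-r2],o2-o1,rcond=None)[0]
    a=o1+s[0]*r1;b=o2+s[1]*r2;return (a+b)/2,np.linalg.norm(a-b)
E
python3 - <<'E'
from h import *
s=cap('scene','s0.png');t=cap('top','t0.png')
for c in(s,t):print(np.round(c['world_from_camera'],2).tolist(),c['k1'],c['mtx'])
print(status.observe())
E
```

```text
[[-0.22, 0.62, -0.76, 1284.56], [0.98, 0.13, -0.17, 138.26], [-0.01, -0.77, -0.63, 624.88], [0.0, 0.0, 0.0, 1.0]] -0.14562506667038017 [[525.69295515   0.         311.63905598]
 [  0.         525.69295515 244.65497475]
 [  0.           0.           1.        ]]
[[-0.02, -0.99, 0.15, 499.17], [-1.0, 0.02, -0.01, 2.08], [0.01, -0.15, -0.99, 959.35], [0.0, 0.0, 0.0, 1.0]] -0.0885440781803759 [[478.90255837   0.         310.27572719]
 [  0.         478.90255837 234.59672583]
 [  0.           0.           1.        ]]
{'time_s': 0.1, 'joint_pos': array([-1.30292028,  0.32174366, -0.07007327,  1.45154887,  0.02258298,
        1.37080824, -0.05688987]), 'qd': array([ 0.00205043, -0.002177  , -0.00082116, -0.00342232,  0.0010035 ,
       -0.00090809,  0.00154168]), 'joint_torque': array([ 2.75221475e-05, -4.92570412e+01, -4.05616164e-01, -3.13398921e+01,
       -6.42000418e-02,  3.93367920e-02,  6.30816180e-05]), 'tcp_pos': array([163.11277787, 628.68729175, 221.57625508]), 'orientation': array([-6.88188487e-05,  1.26536032e-01,  9.91961638e-01, -8.58074881e-04]), 'contact_force': array([-0.60935836, -0.42486258,  0.22151033]), 'moment': array([ 0.03956073, -0.00461004, -0.01660708]), 'gripper_force': 0.0, 'width': 86.94994853337482}
```

View pics/s0.png

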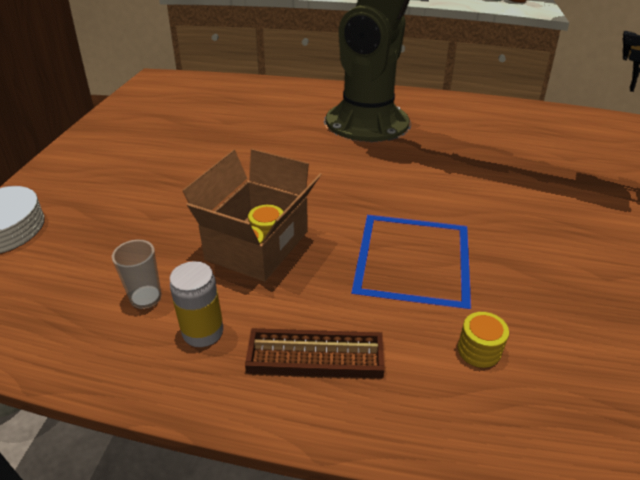

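View pics/t0.png

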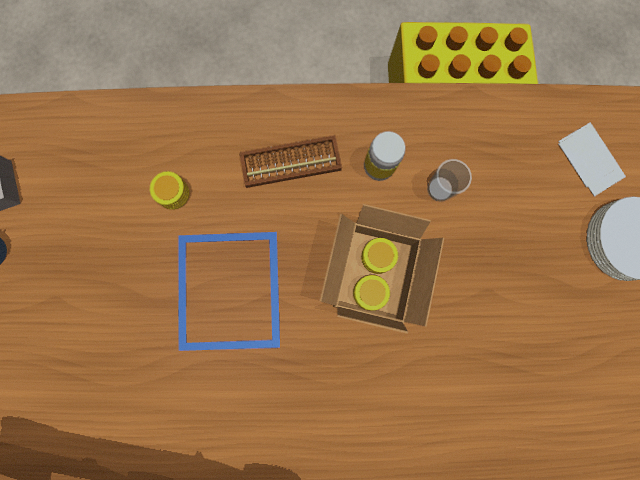

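The carton is open at around (382,270) in the top view. The outline spans about (180..279, 234..349), and the can and tumbler stand beyond the carton at (385,155) and (450,180). I'll measure the outline and enlarge the carton.

```bash
python3 - <<'E'
from h import *
s=cap('scene');t=cap('top')
def blue(c):
    h=cv2.cvtColor(c['img'],cv2.COLOR_RGB2HSV)
    m=cv2.inRange(h,(105,130,80),(125,255,255))
    n,l,st,_=cv2.connectedComponentsWithStats(m);i=1+np.argmax(st[1:,4]);return (l==i).astype(np.uint8)
for n,c in(('s',s),('t',t)):
    cn=max(cv2.findContours(blue(c),cv2.RETR_EXTERNAL,cv2.CHAIN_APPROX_NONE)[0],key=cv2.contourArea)
    P=plane(c,cn.reshape(-1,2),0)[:,:2].astype(np.float32)
    print(n,cv2.minAreaRect(P))
# yellow ashtray stack & orient
def col(c,lo,hi):
    h=cv2.cvtColor(c['img'],cv2.COLOR_RGB2HSV);m=cv2.inRange(h,lo,hi)
    return [(np.round(ce,1).tolist(),int(a[4])) for a,ce in zip(*cv2.connectedComponentsWithStats(m)[2:]) if a[4]>80]
print(col(s,(22,150,120),(35,255,255)),col(t,(22,150,120),(35,255,255)))
for nm,px,z in(('can',(388,146),122),('tumb',(454,176),100),('stack',(168,188),53)):print(nm,plane(t,px,z)[0])
print('abacus',plane(t,[(240,153),(335,137),(341,168),(246,187)],15).round())
a=cv2.resize(t['img'][195:340,310:455],(580,580),interpolation=cv2.INTER_CUBIC)
cv2.imwrite('pics/t1.png',a[...,::-1])
b=cv2.resize(s['img'][145:290,175:330],(620,580),interpolation=cv2.INTER_CUBIC)
cv2.imwrite('pics/s1.png',b[...,::-1])
E
```

```text
s ((533.752197265625, 158.38766479492188), (228.62887573242188, 199.2629852294922), 1.0517102479934692)
t ((534.8037109375, 158.28323364257812), (228.7649688720703, 198.17523193359375), 1.1532979011535645)
[([319.3, 239.4], 306321), ([262.5, 215.5], 239), ([258.9, 233.2], 88), ([485.7, 330.1], 549)] [([317.1, 242.4], 299891), ([464.4, 53.3], 4843), ([167.1, 188.4], 486), ([379.9, 254.8], 960), ([371.8, 292.4], 991)]
can [ 787.24005643 -152.18738576  122.        ]
tumb [ 735.18041649 -278.05319419  100.        ]
stack [732.87222471 268.94266665  53.        ]
abacus [[814. 133.  15.]
 [845. -63.  15.]
 [778. -73.  15.]
 [742. 121.  15.]]
```

View pics/t1.png

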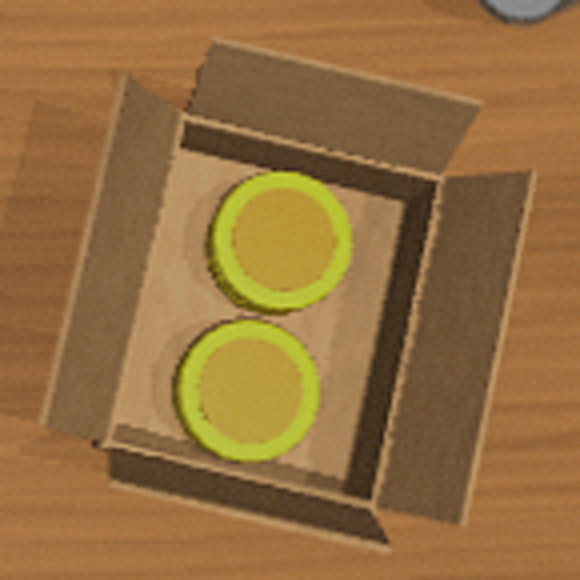

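View pics/s1.png

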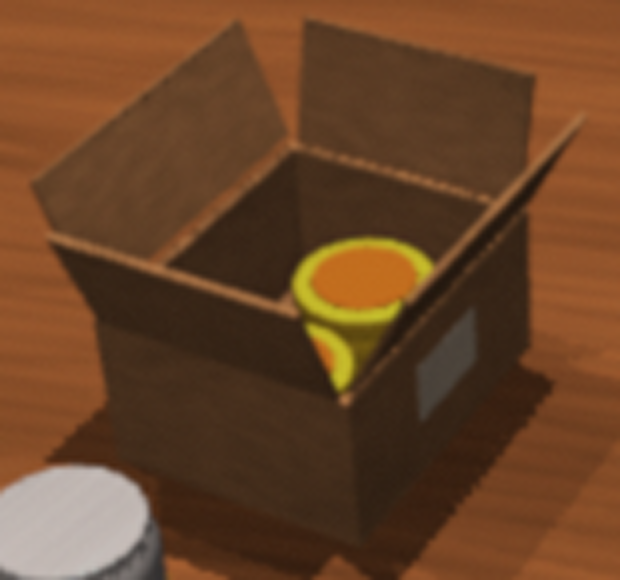

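Rim corners in t1 are at about (183,118), (438,180), (375,505) and (108,443), and the free flap edges show in both views. Next I triangulate these.

```bash
python3 - <<'E'
from h import *
s=cap('scene');t=cap('top')
T=lambda p:(np.array(p)+.5)/4-.5+[310,195]
S=lambda p:(np.array(p)+.5)/4-.5+[175,145]
rim=[(183,118),(438,180),(375,505),(108,443)]
R=plane(t,[T(p) for p in rim],82);print(R.round(1).tolist())
C=R.mean(0);d=(R[0]+R[1]-R[2]-R[3])[:2];e=(R[0]+R[3]-R[1]-R[2])[:2]
yaw=np.arctan2(d[1],d[0]);print('C',C,'len',np.linalg.norm(d)/2,np.linalg.norm(e)/2,'yaw',yaw,np.arctan2(-e[0],e[1]))
F={'LR':([(532,173),(463,523)],[(35,183),(240,22)]),'SN':([(112,483),(388,548)],[(535,77),(303,20)]),
'SF':([(213,42),(480,103)],[(300,315),(50,235)]),'LL':([(125,78),(45,428)],[(405,300),(583,118)])}
for k,(a,b) in F.items():
    for p,q in zip(a,b):
        X,g=tri(t,T(p),s,S(q));L=np.array([[np.cos(yaw),np.sin(yaw)],[-np.sin(yaw),np.cos(yaw)]])@(X[:2]-C[:2])
        print(k,X.round(1),'gap',g.round(1),'local',L.round(1))
print('rimtri',[ [v.round(1) if hasattr(v,'round') else v for v in tri(t,T(a),s,S(b))] for a,b in((rim[3],(495,203)),(rim[2],(295,148)),(rim[0],(345,400)))])
E
```

```text
[[649.9, -91.6, 82.0], [618.7, -209.7, 82.0], [470.1, -173.5, 82.0], [500.7, -52.7, 82.0]]
C [ 559.85162387 -131.89049871   82.        ] len 153.49282433592458 123.40780731651655 yaw -0.24680086312650334 -0.2531470636450437
LR [ 612.6 -236.3  143. ] gap 0.4 local [ 76.7 -88.3]
LR [ 463.4 -197.6  142.6] gap 2.2 local [-77.5 -87.3]
SN [483.7 -49.8 141.4] gap 1.0 local [-93.9  61. ]
SN [ 454.2 -167.4  141.5] gap 1.8 local [-93.8 -60.2]
SF [673.5 -99.5 139.2] gap 0.6 local [102.3  59.2]
SF [ 644.3 -215.9  140.7] gap 0.0 local [102.5 -60.9]
LL [657.9 -60.9 140.9] gap 0.8 local [77.8 92.8]
LL [507.5 -22.4 137.6] gap 0.3 local [-77.5  93.3]
rimtri [[array([502. , -58.5,  83.6]), np.float64(12.0)], [array([ 469.8, -173.2,   79.4]), np.float64(1.7)], [array([650.3, -92. ,  79.6]), np.float64(0.4)]]
```

Carton: centre (560,−132), yaw −0.25 rad, size consistent with the text, flaps at 1.8–2.0 rad. Outline: centre (534,158), yaw +0.019 rad. Now I shut the fingers and bring the tool round to the near side.

>>> play_rows:
  commands:
    - [0.125, -0.125, 0, 0, 0, -0.0104]
    - [0.25, -0.25, 0, 0, 0, -0.0208]
    - [0.375, -0.375, 0, 0, 0, -0.0312]
    - [0.5, -0.5, 0, 0, 0, -0.0416]
    - [0.625, -0.625, 0, 0, 0, -0.052]
    - [0.75, -0.75, 0, 0, 0, -0.0624]
    - [0.875, -0.875, 0, 0, 0, -0.0728]
    - [1, -1, 0, 0, 0, -0.083]
  hand: 1
  force: 20

```text
time_s: 0.97
tcp_pos: [283.8, 508.4, 222.6]
orientation: [-0.0, 0.379, 0.925, 0.0]
contact_force: [0.4, 0.3, 0.7]
width: 41.3
gripper_force: 0.0
```

>>> play_rows:
  commands:
    - [0.125, -0.125, 0, 0, 0, -0.0104]
    - [0.25, -0.25, 0, 0, 0, -0.0208]
    - [0.375, -0.375, 0, 0, 0, -0.0312]
    - [0.5, -0.5, 0, 0, 0, -0.0416]
    - [0.625, -0.625, 0, 0, 0, -0.052]
    - [0.75, -0.75, 0, 0, 0, -0.0624]
    - [0.875, -0.875, 0, 0, 0, -0.0728]
    - [1, -1, 0, 0, 0, -0.083]

```text
time_s: 1.63
tcp_pos: [403.9, 388.3, 222.7]
orientation: [-0.0, 0.605, 0.796, 0.0]
contact_force: [0.6, 0.1, 0.8]
width: 0.8
gripper_force: 0.0
```

>>> play_rows:
  commands:
    - [0.05, -0.125, 0, 0, 0, -0.0104]
    - [0.1, -0.25, 0, 0, 0, -0.0208]
    - [0.15, -0.375, 0, 0, 0, -0.0312]
    - [0.2, -0.5, 0, 0, 0, -0.0416]
    - [0.25, -0.625, 0, 0, 0, -0.052]
    - [0.3, -0.75, 0, 0, 0, -0.0624]
    - [0.35, -0.875, 0, 0, 0, -0.0728]
    - [0.4, -1, 0, 0, 0, -0.083]

```text
time_s: 2.3
tcp_pos: [451.6, 268.2, 222.6]
orientation: [-0.0, 0.79, 0.613, 0.0]
contact_force: [-0.2, -0.7, 0.6]
width: 0.5
gripper_force: 0.0
```

>>> play_rows:
  commands:
    - [0, -0.125, 0, 0, 0, 0]
    - [0, -0.25, 0, 0, 0, 0]
    - [0, -0.375, 0, 0, 0, 0]
    - [0, -0.5, 0, 0, 0, 0]
    - [0, -0.625, 0, 0, 0, 0]
    - [0, -0.75, 0, 0, 0, 0]
    - [0, -0.875, 0, 0, 0, 0]
    - [0, -1, 0, 0, 0, 0]

```text
time_s: 2.97
tcp_pos: [451.1, 147.7, 222.6]
orientation: [-0.0, 0.789, 0.615, 0.0]
contact_force: [0.4, -0.1, -0.4]
width: 0.1
gripper_force: 0.0
```

>>> play_rows:
  commands:
    - [0, -0.125, 0, 0, 0, 0]
    - [0, -0.25, 0, 0, 0, 0]
    - [0, -0.375, 0, 0, 0, 0]
    - [0, -0.5, 0, 0, 0, 0]
    - [0, -0.625, 0, 0, 0, 0]
    - [0, -0.75, 0, 0, 0, 0]
    - [0, -0.875, 0, 0, 0, 0]
    - [0, -1, 0, 0, 0, 0]

```text
time_s: 3.63
tcp_pos: [451.1, 27.7, 222.6]
orientation: [0.0, 0.789, 0.614, 0.0]
contact_force: [0.3, -0.2, 0.0]
width: 0.2
gripper_force: 0.0
```

>>> play_rows:
  commands:
    - [0, -0.125, 0, 0, 0, 0]
    - [0, -0.25, 0, 0, 0, 0]
    - [0, -0.375, 0, 0, 0, 0]
    - [0, -0.5, 0, 0, 0, 0]
    - [0, -0.625, 0, 0, 0, 0]
    - [-0.03, -0.75, 0, 0, 0, 0]
    - [-0.06, -0.875, 0, 0, 0, 0]
    - [-0.1, -1, 0, 0, 0, 0]

```text
time_s: 4.3
tcp_pos: [438.9, -92.3, 222.5]
orientation: [0.0, 0.789, 0.614, 0.0]
contact_force: [1.0, 0.9, 0.3]
width: 0.4
gripper_force: 0.0
```

>>> play_rows:
  commands:
    - [0, 0, -0.1, 0, 0, 0]
    - [0, 0, -0.2, 0, 0, 0]
    - [0, 0, -0.3, 0, 0, 0]
    - [0, 0, -0.4, 0, 0, 0]
    - [0, 0, -0.5, 0, 0, 0]
    - [0, 0, -0.6, 0, 0, 0]
    - [0, 0, -0.7, 0, 0, 0]
    - [0, 0, -0.8, 0, 0, 0]

```text
time_s: 4.97
tcp_pos: [439.0, -91.5, 126.1]
orientation: [0.0, 0.789, 0.614, 0.0]
contact_force: [0.3, -0.4, 0.1]
width: 0.1
gripper_force: 0.0
```

>>> play_rows:
  commands:
    - [0.073, -0.018, 0, 0, 0, 0]
    - [0.137, -0.035, 0, 0, 0, 0]
    - [0.202, -0.051, 0, 0, 0, 0]
    - [0.258, -0.066, 0, 0, 0, 0]
    - [0.331, -0.084, 0, 0, 0, 0]
    - [0.396, -0.101, -0.013, 0, 0, 0]
    - [0.452, -0.115, -0.04, 0, 0, 0]
    - [0.5, -0.128, -0.07, 0, 0, 0]

```text
time_s: 5.63
tcp_pos: [500.6, -106.6, 118.6]
orientation: [0.001, 0.789, 0.615, 0.0]
contact_force: [-0.9, 0.2, 1.0]
width: 0.7
gripper_force: 0.2
```

>>> play_rows:
  commands:
    - [0.04, -0.01, -0.05, 0, 0, 0]
    - [0.073, -0.018, -0.09, 0, 0, 0]
    - [0.097, -0.025, -0.13, 0, 0, 0]
    - [0.12, -0.03, -0.175, 0, 0, 0]
    - [0.137, -0.035, -0.215, 0, 0, 0]
    - [0.149, -0.038, -0.25, 0, 0, 0]
    - [0.157, -0.04, -0.27, 0, 0, 0]
    - [0.16, -0.04, -0.28, 0, 0, 0]

```text
time_s: 6.3
tcp_pos: [518.2, -111.0, 84.1]
orientation: [-0.0, 0.789, 0.614, -0.0]
contact_force: [-0.2, 0.7, -0.8]
width: 0.2
gripper_force: 0.1
```

```bash
python3 - <<'E'
from h import *
s=cap('scene');t=cap('top')
a=cv2.resize(t['img'][175:335,310:470],(400,400),interpolation=cv2.INTER_CUBIC)
b=cv2.resize(s['img'][140:300,170:330],(400,400),interpolation=cv2.INTER_CUBIC)
cv2.imwrite('pics/c2.png',np.hstack([a,b])[...,::-1])
E
```

```text
(no output)
```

View pics/c2.png

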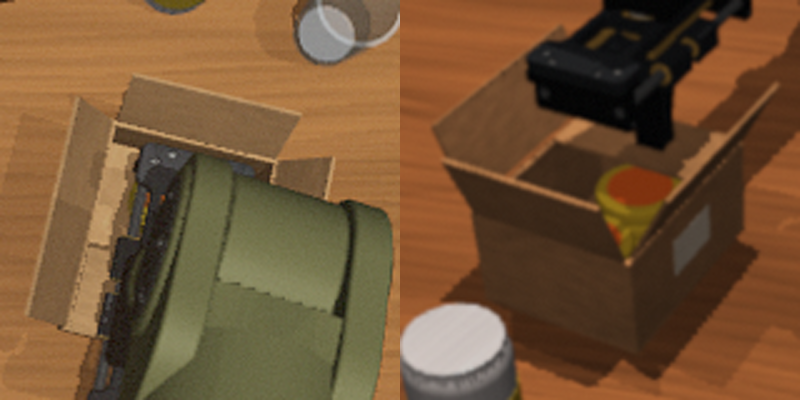

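The near flap is down: it shows flat at the lower left of the top crop. I press it lightly and then do the far flap the same way from beyond.

>>> play_rows:
  commands:
    - [0, 0, -0.008, 0, 0, 0]
    - [0, 0, -0.015, 0, 0, 0]
    - [0, 0, -0.015, 0, 0, 0]
    - [0, 0, 0.1, 0, 0, 0]
    - [0, 0, 0.3, 0, 0, 0]
    - [0, 0, 0.5, 0, 0, 0]
    - [0, 0, 0.7, 0, 0, 0]
    - [0, 0, 0.9, 0, 0, 0]

```text
time_s: 7.07
tcp_pos: [518.2, -111.0, 193.8]
orientation: [0.0, 0.789, 0.614, 0.0]
contact_force: [0.0, -0.8, -0.1]
width: 0.3
gripper_force: 0.0
```

>>> play_rows:
  commands:
    - [0.11, -0.028, 0, 0, 0, 0]
    - [0.22, -0.057, 0, 0, 0, 0]
    - [0.33, -0.085, 0, 0, 0, 0]
    - [0.44, -0.113, 0, 0, 0, 0]
    - [0.555, -0.141, 0, 0, 0, 0]
    - [0.666, -0.17, 0, 0, 0, 0]
    - [0.777, -0.198, 0, 0, 0, 0]
    - [0.888, -0.226, 0, 0, 0, 0]

```text
time_s: 7.73
tcp_pos: [625.7, -138.0, 192.4]
orientation: [-0.0, 0.789, 0.615, 0.0]
contact_force: [0.5, 0.0, -0.1]
width: 0.6
gripper_force: 0.0
```

>>> play_rows:
  commands:
    - [0.14, -0.036, 0, 0, 0, 0]
    - [0.28, -0.072, 0, 0, 0, 0]
    - [0.42, -0.108, 0, 0, 0, 0]
    - [0.565, -0.144, 0, 0, 0, 0]
    - [0.565, -0.144, -0.14, 0, 0, 0]
    - [0.565, -0.144, -0.28, 0, 0, 0]
    - [0.565, -0.144, -0.42, 0, 0, 0]
    - [0.565, -0.144, -0.55, 0, 0, 0]

```text
time_s: 8.4
tcp_pos: [692.7, -155.2, 125.4]
orientation: [-0.0, 0.789, 0.614, -0.0]
contact_force: [0.5, -0.0, 0.8]
width: 0.6
gripper_force: 0.0
```

>>> play_rows:
  commands:
    - [-0.137, 0.035, 0, 0, 0, 0]
    - [-0.202, 0.051, 0, 0, 0, 0]
    - [-0.266, 0.068, 0, 0, 0, 0]
    - [-0.323, 0.082, 0, 0, 0, 0]
    - [-0.396, 0.101, 0, 0, 0, 0]
    - [-0.46, 0.117, -0.013, 0, 0, 0]
    - [-0.517, 0.132, -0.04, 0, 0, 0]
    - [-0.565, 0.144, -0.07, 0, 0, 0]

```text
time_s: 9.07
tcp_pos: [624.7, -138.0, 118.7]
orientation: [0.0, 0.789, 0.614, 0.001]
contact_force: [-0.4, 0.1, -0.0]
width: 0.5
gripper_force: 0.2
```

>>> play_rows:
  commands:
    - [-0.04, 0.01, -0.05, 0, 0, 0]
    - [-0.073, 0.018, -0.09, 0, 0, 0]
    - [-0.097, 0.025, -0.13, 0, 0, 0]
    - [-0.12, 0.03, -0.175, 0, 0, 0]
    - [-0.137, 0.035, -0.215, 0, 0, 0]
    - [-0.149, 0.038, -0.25, 0, 0, 0]
    - [-0.157, 0.04, -0.28, 0, 0, 0]
    - [-0.16, 0.04, -0.295, 0, 0, 0]

```text
time_s: 9.73
tcp_pos: [605.9, -133.3, 83.2]
orientation: [-0.0, 0.789, 0.614, 0.0]
contact_force: [-4.1, 2.2, 14.0]
width: 0.6
gripper_force: 6.4
```

>>> play_rows:
  commands:
    - [0, 0, 0, 0, 0, 0]
    - [0, 0, 0, 0, 0, 0]
    - [0, 0, 0.1, 0, 0, 0]
    - [0, 0, 0.3, 0, 0, 0]
    - [0, 0, 0.5, 0, 0, 0]
    - [0, 0, 0.7, 0, 0, 0]
    - [0, 0, 0.9, 0, 0, 0]
    - [0, 0, 0.9, 0, 0, 0]

```text
time_s: 10.4
tcp_pos: [608.7, -134.6, 196.8]
orientation: [0.003, 0.789, 0.614, 0.003]
contact_force: [0.4, -0.3, 1.3]
width: 0.5
gripper_force: 0.0
```

```bash
python3 - <<'E'
from h import *
s=cap('scene');t=cap('top')
a=cv2.resize(t['img'][175:335,310:470],(400,400),interpolation=cv2.INTER_CUBIC)
b=cv2.resize(s['img'][140:300,170:330],(400,400),interpolation=cv2.INTER_CUBIC)
cv2.imwrite('pics/c3.png',np.hstack([a,b])[...,::-1])
E
```

```text
(no output)
```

View pics/c3.png

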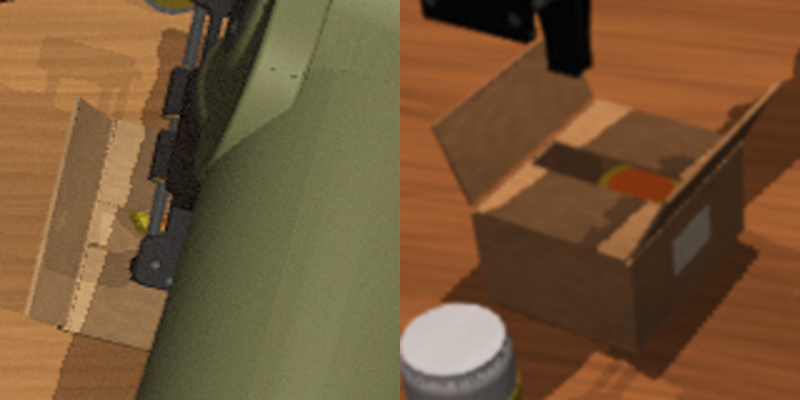

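Both short flaps lie flat and the carton's base corner has not moved in the scene view (637,352). Now the long left flap.

>>> play_rows:
  commands:
    - [-0.016, 0.125, 0, 0, 0, 0]
    - [-0.032, 0.25, 0, 0, 0, 0]
    - [-0.048, 0.375, 0, 0, 0, 0]
    - [-0.065, 0.5, 0, 0, 0, 0]
    - [-0.08, 0.625, 0, 0, 0, 0]
    - [-0.1, 0.75, 0, 0, 0, 0]
    - [-0.115, 0.875, 0, 0, 0, 0]
    - [-0.13, 0.995, 0, 0, 0, 0]

```text
time_s: 11.17
tcp_pos: [589.2, -12.9, 189.4]
orientation: [-0.001, 0.789, 0.614, -0.001]
contact_force: [0.8, -0.1, 0.1]
width: 0.4
gripper_force: 0.0
```

>>> play_rows:
  commands:
    - [0, 0, -0.08, 0, 0, 0]
    - [0, 0, -0.16, 0, 0, 0]
    - [0, 0, -0.24, 0, 0, 0]
    - [0, 0, -0.32, 0, 0, 0]
    - [0, 0, -0.4, 0, 0, 0]
    - [0, 0, -0.46, 0, 0, 0]
    - [0, 0, -0.5, 0, 0, 0]
    - [0, 0, -0.5, 0, 0, 0]

```text
time_s: 11.83
tcp_pos: [589.4, -14.3, 129.3]
orientation: [-0.0, 0.789, 0.614, -0.001]
contact_force: [0.6, -0.1, 0.4]
width: 0.6
gripper_force: 0.0
```

>>> play_rows:
  commands:
    - [-0.029, -0.113, 0, 0, 0, 0]
    - [-0.045, -0.178, 0, 0, 0, 0]
    - [-0.064, -0.25, 0, 0, 0, 0]
    - [-0.08, -0.315, 0, 0, 0, 0]
    - [-0.097, -0.38, 0, 0, 0, 0]
    - [-0.115, -0.452, 0, 0, 0, 0]
    - [-0.132, -0.517, 0, 0, 0, 0]
    - [-0.144, -0.565, 0, 0, 0, 0]

```text
time_s: 12.5
tcp_pos: [572.5, -83.1, 130.9]
orientation: [0.0, 0.789, 0.614, -0.0]
contact_force: [-0.1, 0.4, 0.7]
width: 0.3
gripper_force: 0.1
```

>>> play_rows:
  commands:
    - [-0.014, -0.057, -0.04, 0, 0, 0]
    - [-0.027, -0.105, -0.08, 0, 0, 0]
    - [-0.037, -0.145, -0.13, 0, 0, 0]
    - [-0.045, -0.178, -0.19, 0, 0, 0]
    - [-0.051, -0.2, -0.256, 0, 0, 0]
    - [-0.054, -0.21, -0.307, 0, 0, 0]
    - [-0.056, -0.218, -0.348, 0, 0, 0]
    - [-0.056, -0.218, -0.37, 0, 0, 0]

```text
time_s: 13.17
tcp_pos: [565.8, -107.9, 86.5]
orientation: [-0.001, 0.789, 0.614, -0.001]
contact_force: [-8.1, 1.9, 22.6]
width: 0.2
gripper_force: 11.0
```

>>> play_rows:
  commands:
    - [0, 0, 0, 0, 0, 0]
    - [0, 0, 0, 0, 0, 0]
    - [0, 0, 0.1, 0, 0, 0]
    - [0, 0, 0.3, 0, 0, 0]
    - [0, 0, 0.5, 0, 0, 0]
    - [0, 0, 0.7, 0, 0, 0]
    - [0, 0, 0.9, 0, 0, 0]
    - [0, 0, 0.9, 0, 0, 0]

```text
time_s: 13.83
tcp_pos: [569.3, -108.4, 199.9]
orientation: [0.003, 0.789, 0.614, 0.004]
contact_force: [0.1, -0.8, 0.5]
width: 0.2
gripper_force: 0.0
```

>>> play_rows:
  commands:
    - [-0.026, -0.1, 0, 0, 0, 0]
    - [-0.052, -0.2, 0, 0, 0, 0]
    - [-0.078, -0.3, 0, 0, 0, 0]
    - [-0.103, -0.4, 0, 0, 0, 0]
    - [-0.13, -0.5, 0, 0, 0, 0]
    - [-0.155, -0.6, 0, 0, 0, 0]
    - [-0.18, -0.7, 0, 0, 0, 0]
    - [-0.206, -0.807, 0, 0, 0, 0]

```text
time_s: 14.5
tcp_pos: [541.0, -206.0, 194.2]
orientation: [-0.0, 0.789, 0.614, -0.0]
contact_force: [0.7, -0.5, -0.2]
width: 0.6
gripper_force: 0.0
```

```bash
python3 - <<'E'
from h import *
s=cap('scene');t=cap('top')
a=cv2.resize(t['img'][175:335,310:470],(400,400),interpolation=cv2.INTER_CUBIC)
b=cv2.resize(s['img'][140:300,170:330],(400,400),interpolation=cv2.INTER_CUBIC)
cv2.imwrite('pics/c4.png',np.hstack([a,b])[...,::-1])
E
```

```text
(no output)
```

View pics/c4.png

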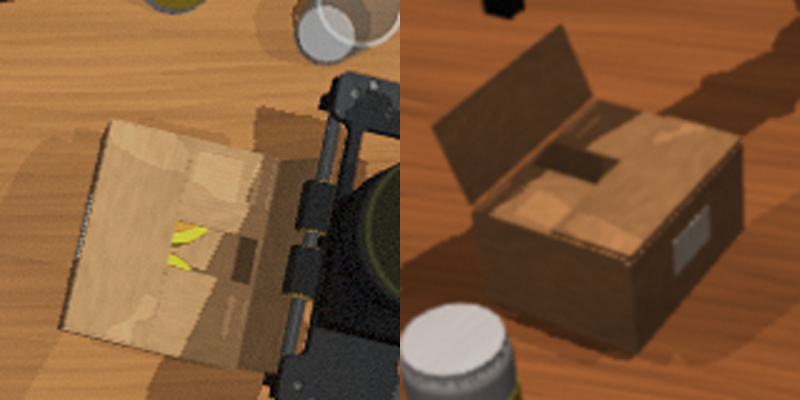

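Left long flap is shut over the short ones. Now the right one, then I move outside it ready to push.

>>> play_rows:
  commands:
    - [-0.033, -0.13, 0, 0, 0, 0]
    - [-0.066, -0.26, 0, 0, 0, 0]
    - [-0.097, -0.38, 0, 0, 0, 0]
    - [-0.097, -0.38, -0.12, 0, 0, 0]
    - [-0.097, -0.38, -0.25, 0, 0, 0]
    - [-0.097, -0.38, -0.38, 0, 0, 0]
    - [-0.097, -0.38, -0.48, 0, 0, 0]
    - [-0.097, -0.38, -0.53, 0, 0, 0]

```text
time_s: 15.27
tcp_pos: [529.2, -249.3, 128.9]
orientation: [-0.001, 0.789, 0.615, -0.001]
contact_force: [0.1, 0.1, 0.7]
width: 0.3
gripper_force: 0.0
```

>>> play_rows:
  commands:
    - [0.029, 0.113, 0, 0, 0, 0]
    - [0.045, 0.178, 0, 0, 0, 0]
    - [0.064, 0.25, 0, 0, 0, 0]
    - [0.08, 0.315, 0, 0, 0, 0]
    - [0.097, 0.38, 0, 0, 0, 0]
    - [0.115, 0.452, 0, 0, 0, 0]
    - [0.132, 0.517, 0, 0, 0, 0]
    - [0.144, 0.565, 0, 0, 0, 0]

```text
time_s: 15.93
tcp_pos: [547.5, -181.1, 130.8]
orientation: [-0.0, 0.789, 0.615, 0.0]
contact_force: [-0.2, -0.5, -0.6]
width: 0.5
gripper_force: 0.1
```

>>> play_rows:
  commands:
    - [0.014, 0.057, -0.04, 0, 0, 0]
    - [0.027, 0.105, -0.08, 0, 0, 0]
    - [0.037, 0.145, -0.13, 0, 0, 0]
    - [0.045, 0.178, -0.19, 0, 0, 0]
    - [0.051, 0.2, -0.256, 0, 0, 0]
    - [0.054, 0.21, -0.307, 0, 0, 0]
    - [0.056, 0.218, -0.348, 0, 0, 0]
    - [0.056, 0.218, -0.37, 0, 0, 0]

```text
time_s: 16.6
tcp_pos: [553.4, -156.1, 86.5]
orientation: [-0.001, 0.789, 0.614, -0.0]
contact_force: [-6.8, 3.2, 22.8]
width: 0.5
gripper_force: 11.0
```

>>> play_rows:
  commands:
    - [0, 0, 0, 0, 0, 0]
    - [0, 0, 0, 0, 0, 0]
    - [0, 0, 0.1, 0, 0, 0]
    - [0, 0, 0.25, 0, 0, 0]
    - [0, 0, 0.4, 0, 0, 0]
    - [0, 0, 0.55, 0, 0, 0]
    - [0, 0, 0.7, 0, 0, 0]
    - [0, 0, 0.7, 0, 0, 0]

```text
time_s: 17.27
tcp_pos: [556.0, -157.8, 174.6]
orientation: [0.002, 0.789, 0.614, 0.002]
contact_force: [0.5, 0.0, 0.3]
width: 0.6
gripper_force: 0.0
```

>>> play_rows:
  commands:
    - [-0.027, -0.106, 0, 0, 0, 0]
    - [-0.054, -0.212, 0, 0, 0, 0]
    - [-0.081, -0.318, 0, 0, 0, 0]
    - [-0.108, -0.424, 0, 0, 0, 0]
    - [-0.135, -0.53, 0, 0, 0, 0]
    - [-0.162, -0.636, 0, 0, 0, 0]
    - [-0.19, -0.742, 0, 0, 0, 0]
    - [-0.216, -0.848, 0, 0, 0, 0]
  hand: 0

```text
time_s: 17.93
tcp_pos: [527.4, -259.0, 170.1]
orientation: [-0.0, 0.789, 0.614, -0.0]
contact_force: [-0.1, -0.5, 0.4]
width: 46.0
gripper_force: 0.0
```

>>> play_rows:
  commands:
    - [0, 0, -0.12, 0, 0, 0]
    - [0, 0, -0.24, 0, 0, 0]
    - [0, 0, -0.36, 0, 0, 0]
    - [0, 0, -0.48, 0, 0, 0]
    - [0, 0, -0.6, 0, 0, 0]
    - [0, 0, -0.72, 0, 0, 0]
    - [0, 0, -0.84, 0, 0, 0]
    - [0, 0, -0.9, 0, 0, 0]

```text
time_s: 18.6
tcp_pos: [526.8, -257.7, 60.2]
orientation: [-0.001, 0.789, 0.614, -0.001]
contact_force: [0.1, -0.1, -1.1]
width: 86.3
gripper_force: 0.0
```

```bash
python3 - <<'E'
from h import *
s=cap('scene');t=cap('top')
a=cv2.resize(t['img'][175:335,310:470],(400,400),interpolation=cv2.INTER_CUBIC)
b=cv2.resize(s['img'][140:300,170:330],(400,400),interpolation=cv2.INTER_CUBIC)
cv2.imwrite('pics/c5.png',np.hstack([a,b])[...,::-1])
E
```

```text
(no output)
```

View pics/c5.png

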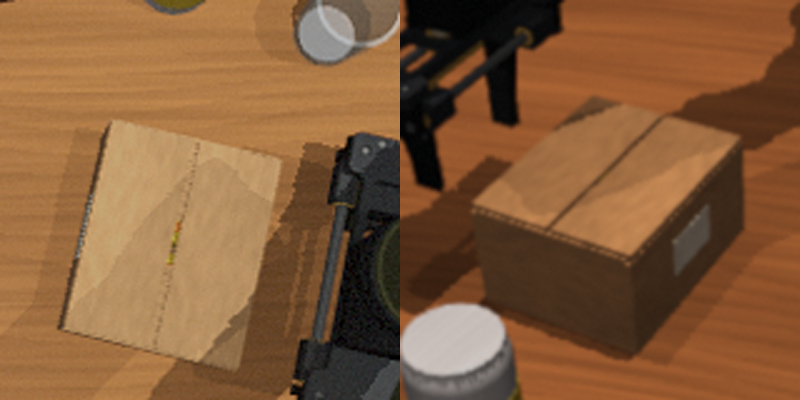

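The carton is closed: top corners in the top crop are at (112,121), (283,158), (238,371) and (60,328). Next I measure its pose and plan a line push with both fingers, curving with the carton's normal.

```bash
cat > plan.py <<'E'
from h import *
def pose(c,px,z=86.5):
    R=plane(c,px,z)[:,:2];C=R.mean(0);d=R[0]+R[1]-R[2]-R[3];e=R[0]+R[3]-R[1]-R[2]
    print('corners',R.round(1).tolist(),'len',(np.linalg.norm(d)/2).round(1),(np.linalg.norm(e)/2).round(1))
    return C,np.arctan2(d[1],d[0]),np.arctan2(-e[0],e[1])
E
python3 - <<'E'
from plan import *
t=cap('top')
T=lambda p:(np.array(p)+.5)/2.5-.5+[310,175]
C,y1,y2=pose(t,[T(p) for p in[(112,121),(283,158),(238,371),(60,328)]]);print(C,y1,y2)
psi=(y1*160+y2*130)/290
tgt=np.array([534.3,158.3]);pt=.0192
def path(p,L,R=150.):
    s=np.r_[0,np.cumsum([8]*30)];s=s[s<L-34];s=np.r_[s,np.linspace(s[-1],L,11)[1:]]
    s1=(p-psi)*R;s3=(p-pt)*R
    f=lambda x:np.where(x<s1,psi+x/R,np.where(x<L-s3,p,p-(x-(L-s3))/R))
    g=np.linspace(0,L,3000);a=f(g);x=C[0]-np.r_[0,np.cumsum(np.sin(a[:-1])*np.diff(g))];y=C[1]+np.r_[0,np.cumsum(np.cos(a[:-1])*np.diff(g))]
    return np.c_[np.interp(s,g,x),np.interp(s,g,y),f(s)]
from scipy.optimize import fsolve
p,L=fsolve(lambda q:path(*q)[-1,:2]-tgt,[.13,292]);P=path(p,L);print('p,L',p,L,P[-1],len(P))
o=status.observe();tc=o['tcp_pos'][:2];q=o['orientation'];ty=2*np.arctan2(q[2],q[1])-np.pi/2
print('tcp',o['tcp_pos'],'tooly yaw',ty)
rot=lambda a:np.array([[np.cos(a),-np.sin(a)],[np.sin(a),np.cos(a)]])
l=rot(psi).T@(tc-C);print('tool local',l)
h=10;tool=np.array([x[:2]+rot(x[2])@[0,-65-h] for x in P]);print('contact tool pose',tool[0],psi,'shift from now',(tool[0]-tc)/120,'turn',(psi-ty)/(2*np.pi))
for k in range(0,len(P)-1,8):
    print(k,tool[k].round(1),[[*np.round((tool[min(j,len(P)-1)]-tool[k])/120,3).tolist(),0,0,0,float(round((P[min(j,len(P)-1),2]-P[k,2])/2/np.pi,4))] for j in range(k+1,k+9)])
E
```

```text
corners [[651.1, -89.5], [621.2, -215.9], [466.2, -175.3], [499.9, -47.1]] len 158.6 131.1
[ 559.58237335 -131.94972864] -0.2647731773622786 -0.24477785751473952
p,L 0.12726006979507812 292.54116322926404 [5.343e+02 1.583e+02 1.920e-02] 41
tcp [ 527.53839446 -258.14826128   61.88592944] tooly yaw -0.2478145043793638
tool local [   0.93064895 -130.19992365]
contact tool pose [ 540.60520592 -204.50913269] -0.25580975812027834 shift from now [0.1088901  0.44699274] turn -0.0012724841541405156
0 [ 540.6 -204.5] [[0.048, 0.057, 0, 0, 0, 0.0085], [0.092, 0.117, 0, 0, 0, 0.017], [0.133, 0.179, 0, 0, 0, 0.0255], [0.171, 0.243, 0, 0, 0, 0.034], [0.206, 0.31, 0, 0, 0, 0.0424], [0.236, 0.377, 0, 0, 0, 0.0509], [0.264, 0.447, 0, 0, 0, 0.0594], [0.261, 0.514, 0, 0, 0, 0.061]]
8 [ 572.  -142.9] [[-0.008, 0.066, 0, 0, 0, 0.0], [-0.017, 0.132, 0, 0, 0, 0.0], [-0.025, 0.198, 0, 0, 0, 0.0], [-0.034, 0.265, 0, 0, 0, 0.0], [-0.042, 0.331, 0, 0, 0, 0.0], [-0.051, 0.397, 0, 0, 0, 0.0], [-0.059, 0.463, 0, 0, 0, 0.0], [-0.068, 0.529, 0, 0, 0, 0.0]]
16 [563.8 -79.4] [[-0.008, 0.066, 0, 0, 0, 0.0], [-0.017, 0.132, 0, 0, 0, 0.0], [-0.025, 0.198, 0, 0, 0, 0.0], [-0.034, 0.265, 0, 0, 0, 0.0], [-0.042, 0.331, 0, 0, 0, 0.0], [-0.051, 0.397, 0, 0, 0, 0.0], [-0.059, 0.463, 0, 0, 0, 0.0], [-0.068, 0.529, 0, 0, 0, 0.0]]
24 [555.7 -15.9] [[-0.008, 0.066, 0, 0, 0, 0.0], [-0.017, 0.132, 0, 0, 0, 0.0], [-0.025, 0.198, 0, 0, 0, 0.0], [-0.034, 0.265, 0, 0, 0, 0.0], [-0.042, 0.331, 0, 0, 0, 0.0], [-0.051, 0.397, 0, 0, 0, 0.0], [-0.056, 0.44, 0, 0, 0, 0.0], [-0.062, 0.484, 0, 0, 0, 0.0]]
32 [548.3  42.1] [[-0.006, 0.043, 0, 0, 0, 0.0], [-0.011, 0.087, 0, 0, 0, 0.0], [-0.017, 0.13, 0, 0, 0, 0.0], [-0.022, 0.174, 0, 0, 0, 0.0], [-0.03, 0.217, 0, 0, 0, -0.0005], [-0.056, 0.258, 0, 0, 0, -0.006], [-0.081, 0.3, 0, 0, 0, -0.0116], [-0.105, 0.343, 0, 0, 0, -0.0172]]
```

>>> play_rows:
  commands:
    - [0, 0, -0.12, 0, 0, 0]
    - [0, 0, -0.235, 0, 0, 0]
    - [0.03, 0.12, -0.235, 0, 0, 0]
    - [0.06, 0.24, -0.235, 0, 0, 0]
    - [0.08, 0.33, -0.235, 0, 0, -0.001]
    - [0.095, 0.39, -0.235, 0, 0, -0.001]
    - [0.103, 0.42, -0.235, 0, 0, -0.001]
    - [0.109, 0.447, -0.235, 0, 0, -0.001]

```text
time_s: 19.42
tcp_pos: [540.8, -205.1, 33.8]
orientation: [0.001, 0.791, 0.612, -0.001]
contact_force: [-1.0, -4.2, -1.2]
width: 86.7
gripper_force: 1.9
```

>>> play_rows:
  commands:
    - [0.048, 0.057, 0, 0, 0, 0.0085]
    - [0.092, 0.117, 0, 0, 0, 0.017]
    - [0.133, 0.179, 0, 0, 0, 0.0255]
    - [0.171, 0.243, 0, 0, 0, 0.034]
    - [0.206, 0.31, 0, 0, 0, 0.0424]
    - [0.236, 0.377, 0, 0, 0, 0.0509]
    - [0.264, 0.447, 0, 0, 0, 0.0594]
    - [0.261, 0.514, 0, 0, 0, 0.061]

```text
time_s: 20.08
tcp_pos: [572.9, -144.9, 34.3]
orientation: [0.002, 0.66, 0.751, -0.001]
contact_force: [1.7, -3.2, -1.8]
width: 86.8
gripper_force: 1.9
```

>>> play_rows:
  commands:
    - [-0.008, 0.066, 0, 0, 0, 0]
    - [-0.017, 0.132, 0, 0, 0, 0]
    - [-0.025, 0.198, 0, 0, 0, 0]
    - [-0.034, 0.265, 0, 0, 0, 0]
    - [-0.042, 0.331, 0, 0, 0, 0]
    - [-0.051, 0.397, 0, 0, 0, 0]
    - [-0.059, 0.463, 0, 0, 0, 0]
    - [-0.068, 0.529, 0, 0, 0, 0]

```text
time_s: 20.75
tcp_pos: [564.1, -78.6, 34.3]
orientation: [0.0, 0.66, 0.751, -0.0]
contact_force: [1.3, -4.4, -0.4]
width: 86.9
gripper_force: 2.3
```

>>> play_rows:
  commands:
    - [-0.008, 0.066, 0, 0, 0, 0]
    - [-0.017, 0.132, 0, 0, 0, 0]
    - [-0.025, 0.198, 0, 0, 0, 0]
    - [-0.034, 0.265, 0, 0, 0, 0]
    - [-0.042, 0.331, 0, 0, 0, 0]
    - [-0.051, 0.397, 0, 0, 0, 0]
    - [-0.059, 0.463, 0, 0, 0, 0]
    - [-0.068, 0.529, 0, 0, 0, 0]

```text
time_s: 21.42
tcp_pos: [555.9, -15.2, 34.3]
orientation: [0.0, 0.66, 0.751, -0.0]
contact_force: [1.0, -4.6, 1.3]
width: 86.9
gripper_force: 2.5
```

>>> play_rows:
  commands:
    - [-0.008, 0.066, 0, 0, 0, 0]
    - [-0.017, 0.132, 0, 0, 0, 0]
    - [-0.025, 0.198, 0, 0, 0, 0]
    - [-0.034, 0.265, 0, 0, 0, 0]
    - [-0.042, 0.331, 0, 0, 0, 0]
    - [-0.051, 0.397, 0, 0, 0, 0]
    - [-0.056, 0.44, 0, 0, 0, 0]
    - [-0.062, 0.484, 0, 0, 0, 0]

```text
time_s: 22.08
tcp_pos: [548.2, 42.6, 34.2]
orientation: [0.0, 0.66, 0.751, -0.0]
contact_force: [1.2, -5.4, 1.4]
width: 87.2
gripper_force: 2.8
```

```bash
python3 - <<'E'
from h import *
s=cap('scene');t=cap('top')
a=cv2.resize(t['img'][205:365,160:360],(500,400),interpolation=cv2.INTER_CUBIC)
b=cv2.resize(s['img'][140:340,330:480],(300,400),interpolation=cv2.INTER_CUBIC)
cv2.imwrite('pics/c6.png',np.hstack([a,b])[...,::-1])
E
```

```text
(no output)
```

View pics/c6.png

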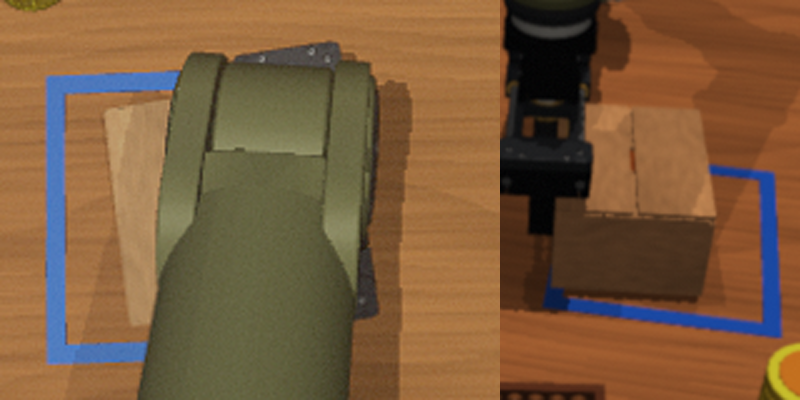

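The carton is partly in the outline. Its +y top edge runs from (104,107) to (131,326) in the top crop. I check its pose from that before the last push.

```bash
python3 - <<'E'
from plan import *
t=cap('top')
T=lambda p:(np.array(p)+.5)/2.5-.5+[160,205]
R=plane(t,[T((104,107)),T((131,326))],86.5)[:,:2];d=R[0]-R[1];a=np.arctan2(d[1],d[0])
print(R,np.linalg.norm(d),'yaw',a,'centre',R.mean(0)-65*np.array([-np.sin(a),np.cos(a)]))
print('expected',np.array([548.3,42.1])+75*np.array([-np.sin(.127),np.cos(.127)]))
E
```

```text
[[610.32940668 193.8615386 ]
 [451.28056782 172.57910917]] 160.46642933724743 yaw 0.13302048784974518 centre [539.42584283 118.79454606]
expected [538.80058415 116.49597502]
```

>>> play_rows:
  commands:
    - [-0.006, 0.04, 0, 0, 0, 0]
    - [-0.011, 0.085, 0, 0, 0, 0]
    - [-0.017, 0.128, 0, 0, 0, 0]
    - [-0.022, 0.17, 0, 0, 0, 0]
    - [-0.03, 0.21, 0, 0, 0, -0.0005]
    - [-0.055, 0.245, 0, 0, 0, -0.006]
    - [-0.08, 0.285, 0, 0, 0, -0.0116]
    - [-0.105, 0.325, 0, 0, 0, -0.0172]

```text
time_s: 22.9
tcp_pos: [535.6, 80.4, 34.1]
orientation: [0.0, 0.7, 0.714, -0.001]
contact_force: [-0.3, -5.9, 1.8]
width: 86.8
gripper_force: 2.5
```

>>> play_rows:
  commands:
    - [0, 0, 0, 0, 0, 0]
    - [0, 0, 0, 0, 0, 0]
    - [0, -0.1, 0, 0, 0, 0]
    - [0, -0.25, 0, 0, 0, 0]
    - [0, -0.4, 0, 0, 0, 0]
    - [0, -0.6, 0, 0, 0, 0]
    - [0, -0.8, 0, 0, 0, 0]
    - [0, -1, 0, 0, 0, 0]

```text
time_s: 23.57
tcp_pos: [535.7, -39.6, 34.1]
orientation: [-0.0, 0.699, 0.715, 0.0]
contact_force: [1.1, 0.4, -0.6]
width: 86.5
gripper_force: 0.0
```

>>> play_rows:
  commands:
    - [0, -0.1, 0.12, 0, 0, 0]
    - [0, -0.2, 0.25, 0, 0, 0]
    - [0, -0.35, 0.4, 0, 0, 0]
    - [0, -0.5, 0.55, 0, 0, 0]
    - [0, -0.6, 0.7, 0, 0, 0]
    - [0, -0.7, 0.85, 0, 0, 0]
    - [0, -0.8, 1, 0, 0, 0]
    - [0, -0.9, 1, 0, 0, 0]

```text
time_s: 24.23
tcp_pos: [538.0, -148.0, 157.7]
orientation: [0.002, 0.699, 0.715, 0.003]
contact_force: [0.6, -0.4, -0.0]
width: 87.2
gripper_force: 0.0
```

```bash
python3 - <<'E'
from h import *
s=cap('scene');t=cap('top')
cv2.imwrite('pics/t7.png',cv2.resize(t['img'][215:365,160:310],(600,600),interpolation=cv2.INTER_CUBIC)[...,::-1])
E
```

```text
(no output)
```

View pics/t7.png

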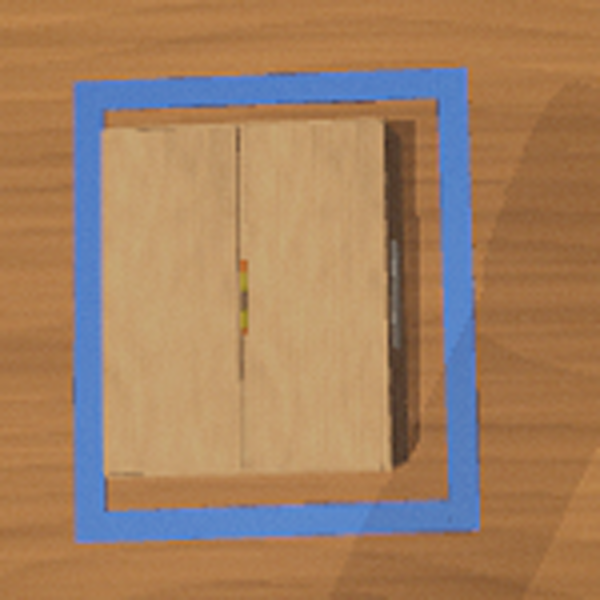

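The carton lies inside the tape, with top corners at (103,128), (385,119), (392,470) and (104,475) in this crop. I measure the offset precisely from top and scene.

```bash
python3 - <<'E'
from plan import *
t=cap('top');s=cap('scene')
T=lambda p:(np.array(p)+.5)/4-.5+[160,215]
C,y1,y2=pose(t,[T(p) for p in[(103,128),(385,119),(392,470),(104,475)]]);print(C,y1,y2)
inn=plane(t,[T(p) for p in[(104,111),(438,99),(450,500),(106,511)]],0)[:,:2];print('inner tape',inn.round(1).tolist(),inn.mean(0))
d=inn[0]+inn[1]-inn[2]-inn[3];e=inn[0]+inn[3]-inn[1]-inn[2];print('yaw',np.arctan2(d[1],d[0]),np.arctan2(-e[0],e[1]))
cv2.imwrite('pics/s7.png',cv2.resize(s['img'][165:325,340:490],(562,600),interpolation=cv2.INTER_CUBIC)[...,::-1])
E
```

```text
corners [[612.4, 223.5], [614.5, 93.1], [455.5, 90.5], [454.8, 220.6]] len 158.3 130.2
[534.30521096 156.94381663] 0.017206617195623265 0.010349535700563005
inner tape [[632.3, 245.1], [635.6, 75.3], [436.1, 70.8], [432.8, 241.1]] [534.23703865 158.0770753 ]
yaw 0.021223026138711337 0.019347468065641967
```

View pics/s7.png

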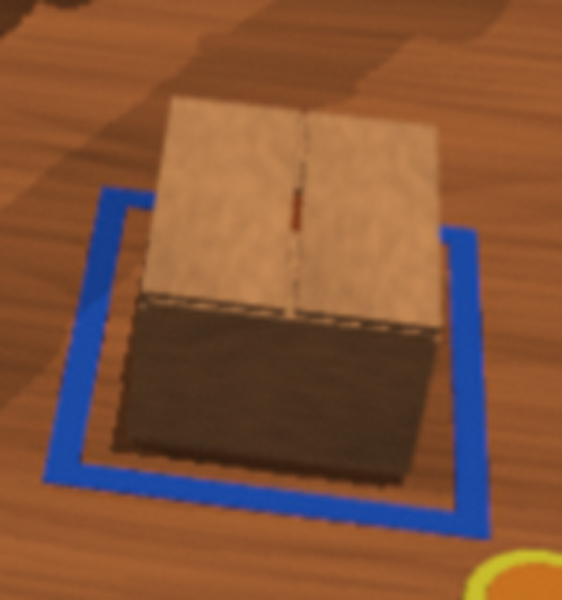

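The scene view shows the carton shut and upright in the outline. Top view puts it about 1 mm off centre and less than 0.01 rad off square. One cross-check from its base corners at (130,443) and (405,481), and I hand in if it agrees.

```bash
python3 - <<'E'
from h import *
s=cap('scene');S=lambda p:(np.array(p)+.5)/3.75-.5+[340,165]
B=plane(s,[S((130,443)),S((405,481))],0)[:,:2];m=B.mean(0);d=B[1]-B[0];a=np.arctan2(-d[0],d[1]);c=m-80*np.array([np.cos(a),np.sin(a)])
print(B,np.linalg.norm(d),a,c)
if np.linalg.norm(c-[534,158])<6: print(ctrl.close_job())
E
```

```text
[[617.1385649   96.34977981]
 [616.54695069 222.45070873]] 126.10231672094875 0.004691558383956592 [536.84363823 159.02492097]
the job is handed in; nothing more can be done
None
```

The job is handed in: the carton's short flaps were folded first, then the long ones over them. It now sits shut and upright in the blue outline, 1–3 mm off centre and under 0.02 rad off square by two camera views. The arm was kept clear of the other items, though I did not re-measure where they stand.

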